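# Put the remote away and shut the media drawer

### The arm

A 6-joint arm with a two-finger parallel gripper is mounted at the origin on the work surface. World frame = base frame: x ahead of the robot, y to its left, z up, the work surface at z = 0. Lengths are in m, angles in rad, forces in N, time in s.
With the tool pointing down it reaches from about 0.25 to 0.725 m from the base axis. Payload 4 kg.
Tool frame: the origin (TCP) lies midway between the tips of the shut fingers; the grasp point (between the pads) lies 19 mm behind it; z points along the fingers, y is the line along which they close (so a half turn about z gives the same grasp; the last joint's range is limited). The gripper opens to 85 mm and grips with 20 to 120 N. Pads are 22 mm wide; open, the fingers measure 114 mm over their backs; the gripper's body (76 mm by 85 mm) begins 54 mm behind the grasp point. The pads swing forward as they close: fully open they stand 13 mm farther back than shut.
Start: joints at [1.301, 0.241, 0.005, 1.335, 0, 1.571], TCP at [0.133, 0.482, 0.231] pointing down, gripper open.
Joint ranges: [-2.72, 2.72], [-1.05, 1.87], [-1.09, 1.28], [-1.99, 2.15], [-1.42, 1.44], [-3.14, 3.14]. Speed limits (rad/s): [2.79, 2.79, 3.14, 3.14, 3.14, 3.14].

### API

Orientations are given as a unit quaternion [w, x, y, z].
In Python, from bench import * gives the robot as it stands.
- The arm moves only by the tool move_arm, never from a script. Its argument "targets" is a list of rows, each a list of 4 numbers: the shift along the tool's x, y, z in mm, then the turn about the tool's z in rad. In form: [[tx, ty, tz, spin], ...]. A call has exactly 5 rows; each row is the pose to reach, as a shift and turn from the pose commanded when the call began, along the tool's axes at that moment; what a row does not reach only later rows make up. A row lasts 1/10 s, in which the tool goes at most 50 mm and 8.59 degrees, less where a joint would pass 70% of its speed; a pose out of reach is approached as far as the arm can. A call with a gripper value outside its range is refused whole. "gripper" is the closure, from 0 (fully open) to 1 (shut), set as the call begins (left out, the last holds). The fingers move at their own pace and stop on an object; "squeeze" is the grip in N (left out, the last holds). Time passes only in rows, so rows that repeat a pose let the fingers close, or fill a call up. It gives the time, the measured TCP pose, the force, the opening and the grip force at its end, in the units of the state.
- read_state(): the state, without advancing time (a new reading comes with each control period).
- capture(name): name is "side" or "top"; returns the picture (480x640x3 uint8, blue, green, red); there is no depth.
- camera_model(name): a dict with "fx", "fy", "cx", "cy" (pixels), "origin" and "attitude" of the camera in the world. Camera axes: x right, y up, looking along -z (the intrinsics and any distortion apply to the point x, -y, -z); pixel columns grow to the right and rows downward; lengths in m; the calibration is good to about 2 mm. A picture is of the moment at which its call begins. camera_model takes no time and is no camera call.
- hand_in(): hands the job in; it is judged then, once.
The state is a dict: "time": time; "joints": joint angles; "joint_vel": joint speeds; "joint_torque": joint torques, N m; "tool_pos": TCP position; "tcp_rot": TCP orientation; "force": force on the tool from outside, world axes, zero at the start; "torque": the same for the moment, N m; "width": finger opening in m; "grasp_force": force on a finger pad.
Only numpy, scipy, OpenCV 4.12 (cv2) and the standard library are available. Lean on these libraries where they do the work, as an engineer would, in place of code of your own. Each camera call takes 0.05 s, during which the arm holds its last target. There are 200 camera calls.

### The job

After the film, put the white remote control away: set it down, buttons up and flat on the floor of the front compartment of the open drawer, turned so that it lies square across the drawer, along the drawer's front. Then push the drawer fully home under the overhanging top board, past its catch until it seats, without slamming it, and leave the other things on the table where they are.

Things in the scene. Friction and masses are not known exactly. Their poses are not given: they have to be found in the camera images.
- remote: White remote control, a rounded bar 46 (its x) x 170 (its y, long) x 22 mm high (z), about 0.14 kg, black buttons and one red button on its top face. Lies on the table, buttons up. Origin: centre of its underside; z out of the button face.
- unit: Low unit fixed on the table, 270 deep (x), 310 wide (y), with one white-fronted drawer. Wooden top board 80 to 94 mm above the table, front edge at x = -135 mm. A black player and a grey box (up to 130 mm above the table) stand on it, 145 mm or more behind that edge. Origin: centre of its underside; front looks along -x, to the robot; z up.
- drawer (a joint): Drawer opening in m: 0 home, 0.195 most; starts 0.155 to 0.185. Slides along the unit's x, home is +x. 0.9 kg, 1 N friction. A sprung catch resists with up to 5 N from 15 to 8 mm open, then pulls it to 0 and holds it. No handle: push its front, which ends 14 mm behind the top board's edge, so a tool pointing straight down cannot follow it home.
- drawer_face (a point): Centre of the outer surface of the white drawer front (282 wide, 60 mm high, from 6 to 66 mm above the table), 36 mm above the table. Moves with the drawer; axes as the unit's, x is the direction of pushing home.
- drawer_tray (a point): Centre of the floor of the drawer's front compartment, 11 mm above the table, 77.5 mm behind the drawer front's outer surface. Inside 127 (x) by 238 mm (y); above this floor the side walls rise 35, the divider behind 31, the drawer front 55 mm. Axes as the unit's; moves with the drawer.
- glasses_case: Bystander: loose grey rounded spectacles case 62 x 140 (its y) x 40 mm, near the remote; the two may be swapped. Origin: centre of its underside.
- popcorn_tub: Bystander: loose yellow and red popcorn tub, 120 mm wide at the top, 130 mm high, left of the unit. Origin: centre of its underside.
- drink_can: Bystander: loose red drinks can, 66 mm wide, 115 mm high, right of the unit. Origin: centre of its underside.
- disc_cases: Bystander: loose stack of three disc cases 135 x 171 (its y) x 42 mm, at the back right. Origin: centre of its underside.
There are look-alikes about, which are no part of the job. There is more than one size of the remote; the one meant has the size given above.

How it is judged:
By the outcome, as a careful person would: the job done as asked, in the order asked, and still so for the second after the job is handed in, with the robot touching nothing.
It also fails if it takes over 59 s, if anything falls off the work surface, if the arm or the gripper's body presses on something with over 40 N, if the wrist force passes 120 N, or if a joint passes its speed limit or range.

## Working session

There is one attempt and no reset: what is moved stays moved. The work goes in short steps, Python scripts to look and compute and a tool call to move; the robot and the scene stay as the last step left them, time stands still between calls to the robot, and variables do not carry over. Pictures are saved under pics/ and viewed, at most 12 in all, crops included, and the job is handed in when it is done.

Besides the shell and the picture viewer there is one more tool, called after ">>>" as a command line: name --pt "numbers of a row" for each row, then --argument value for the rest. move_arm: Moves the arm, as the interface text tells. Its arguments: {"type":"object","properties":{"targets":{"type":"array"},"gripper":{"type":"number"},"squeeze":{"type":"number"}},"required":["targets"]}

```bash
mkdir -p pics; ls; python3 - <<'E'
from bench import *
import cv2,numpy as np
print(read_state())
for n in("top","side"):
    cv2.imwrite(f"pics/{n}0.png",capture(n)); print(n,camera_model(n))
E
```

```text
pics
{'time': 0.0, 'joints': array([ 1.30099328e+00,  2.41409062e-01,  3.72247949e-03,  1.33519472e+00,
       -2.89714855e-06,  1.57079871e+00]), 'joint_vel': array([-3.32079648e-05, -1.72450691e-03,  1.20583009e-04, -1.19328884e-03,
       -6.60109719e-05,  3.44032659e-04]), 'joint_torque': array([ 1.73966531e-03, -3.72317290e+01,  2.52407134e+01,  1.69429102e-02,
       -7.79548441e-05,  6.47462457e-06]), 'tool_pos': array([0.13310343, 0.48130318, 0.23041424]), 'tcp_rot': array([-1.38770505e-04,  1.34493834e-01,  9.90913882e-01, -1.03321221e-03]), 'force': array([-0.11311067,  0.62684872, -0.49033202]), 'torque': array([ 0.02679235, -0.023774  ,  0.00370589]), 'grasp_force': 0.0, 'width': 0.08564214945927613}
top {'fx': 468.0113410436654, 'fy': 468.0113410436654, 'cx': 317.91999052070537, 'cy': 241.33232686939198, 'origin': array([0.34495203, 0.03431745, 1.16483476]), 'attitude': array([ 0.70547743,  0.06421957, -0.06579012, -0.70274398])}
side {'fx': 469.3191124322368, 'fy': 469.3191124322368, 'cx': 313.8856262164893, 'cy': 247.56665632389328, 'origin': array([ 0.30519233, -0.93693731,  0.83807289]), 'attitude': array([ 0.89423595,  0.42899315, -0.05968073, -0.11289447])}
```

View pics/top0.png

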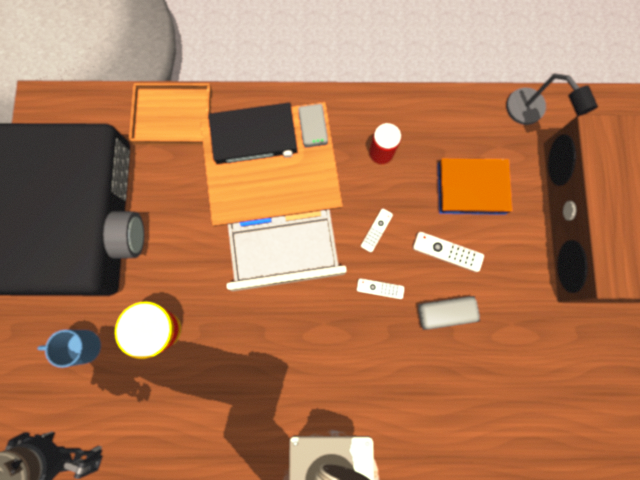

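View pics/side0.png

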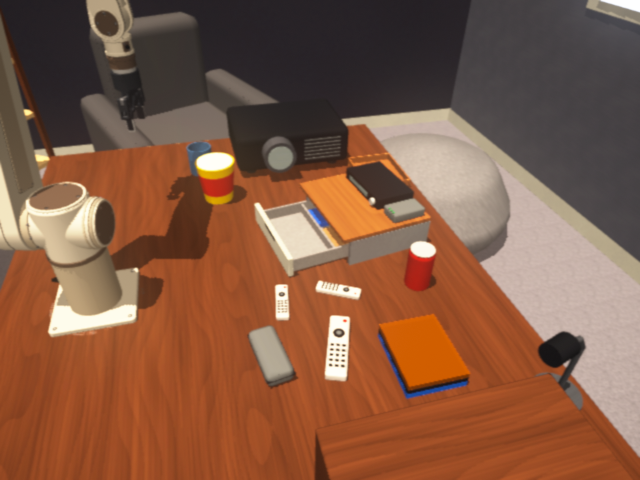

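The top view shows the full-size remote at about (449,252), two smaller look-alikes at (377,230) and (381,289), the case at (449,312), and the drawer front from (228,285) to (346,268).

```bash
cat > h.py <<'E'
from bench import *
import cv2,numpy as np
from scipy.spatial.transform import Rotation as R
def ray(n,uv,z):
    m=camera_model(n); uv=np.atleast_2d(uv).astype(float)
    d=np.c_[(uv[:,0]-m["cx"])/m["fx"],-(uv[:,1]-m["cy"])/m["fy"],-np.ones(len(uv))]
    d=R.from_quat(np.roll(m["attitude"],-1)).apply(d); o=np.array(m["origin"])
    return o+d*((z-o[2])/d[:,2])[:,None]
def proj(n,P):
    m=camera_model(n); p=R.from_quat(np.roll(m["attitude"],-1)).inv().apply(np.atleast_2d(P)-m["origin"])
    return np.c_[m["cx"]+m["fx"]*p[:,0]/-p[:,2],m["cy"]+m["fy"]*p[:,1]/p[:,2]]
def white(img,s=70,v=140):
    h=cv2.cvtColor(img,cv2.COLOR_BGR2HSV); return ((h[...,1]<s)&(h[...,2]>v)).astype(np.uint8)*255
def blob(mask,box):
    x0,y0,x1,y1=box; m=np.zeros_like(mask); m[y0:y1,x0:x1]=mask[y0:y1,x0:x1]
    return max(cv2.findContours(m,cv2.RETR_EXTERNAL,cv2.CHAIN_APPROX_NONE)[0],key=cv2.contourArea)[:,0,:]
def rect(P):
    c,s,a=cv2.minAreaRect((P[:,:2]*1000).astype(np.float32))
    if s[0]<s[1]: a+=90
    return np.round(c,1),np.round(sorted(s),1),round((a+90)%180-90,1)
E
python3 - <<'E'
from h import *
t=cv2.imread("pics/top0.png"); s=cv2.imread("pics/side0.png")
for n,im,box,z in(("top",t,(405,225,495,280),.02),("side",s,(320,310,355,385),.02),("top",t,(350,275,410,302),.02),("top",t,(415,290,485,335),.035)):
    print(n,box,rect(ray(n,blob(white(im),box),z)))
# drawer front top: bright
g=cv2.cvtColor(t,cv2.COLOR_BGR2GRAY)
print(g[260:300,250],g[255:295,330])
print(ray("top",[[228,285],[346,268],[228,222],[340,205],[213,222],[340,207]],.066)[:4],ray("top",[[213,222],[340,207]],.094))
E
```

```text
top (405, 225, 495, 280) (array([ 534.3, -291.2]), array([ 47.9, 171. ]), 69.9)
side (320, 310, 355, 385) (array([ 534.9, -297.4]), array([ 44.9, 177.1]), 69.9)
top (350, 275, 410, 302) (array([ 442.1, -120.3]), array([ 32.6, 113.2]), 80.4)
top (415, 290, 485, 335) (array([ 383.1, -283.2]), array([ 57.4, 134.2]), -81.4)
[243 244 245 244 245 245 246 246 245 245 245 245 244 244 245 244 238 213
 183 221 252 255 255 255 255 254 229 174 150 137 129 128 132 132 130 126
 126 127 127 127] [244 245 245 244 245 245 245 245 243 238 213 177 213 252 255 255 255 255
 254 228 170 146 129 119 114 118 119 122 125 130 131 129 122 122 122 127
 128 129 129 127]
[[ 0.44450503  0.24284162  0.066     ]
 [ 0.48575376 -0.0343591   0.066     ]
 [ 0.59600579  0.24872114  0.066     ]
 [ 0.63938213 -0.02094353  0.066     ]] [[ 0.58945977  0.2784007   0.094     ]
 [ 0.62700803 -0.01951107  0.094     ]]
```

```bash
python3 - <<'E'
import cv2
t=cv2.imread("pics/top0.png")[190:300,195:355]
s=cv2.imread("pics/side0.png")[180:290,240:400]
cv2.imwrite("pics/c.png",cv2.resize(cv2.vconcat([t,s])[:220],None,fx=2.7,fy=2.7,interpolation=cv2.INTER_CUBIC))
E
```

```text
(no output)
```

View pics/c.png

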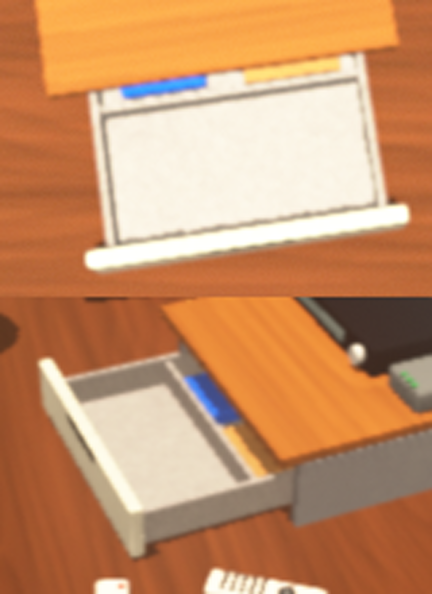

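```bash
python3 - <<'E'
from h import *
t=cv2.imread("pics/top0.png"); g=cv2.cvtColor(t,cv2.COLOR_BGR2GRAY).astype(float)
pts=[]
for c in range(236,340,4):
    r0=int(285-(c-228)*17/118); col=g[r0-6:r0+8,c]
    j=np.where(col>250)[0].max(); 
    pts.append([c,r0-6+j+(col[j]-210)/(col[j]-col[j+1]) if col[j+1]<210 else r0-6+j+1+(col[j+1]-210)/(col[j+1]-col[j+2])])
P=ray("top",pts,.066); k=np.polyfit(P[:,1],P[:,0],1); print("front yaw",np.degrees(np.arctan(-k[0])),np.std(P[:,0]-np.polyval(k,P[:,1])))
# board front edge: saturation/brightness jump
h=cv2.cvtColor(t,cv2.COLOR_BGR2HSV).astype(float); q=[]
for c in list(range(218,228,2))+list(range(236,335,4)):
    r0=int(222-(c-213)*15/127); d=np.diff(t[r0-8:r0+8,c].astype(float),axis=0); q.append([c,r0-8+np.argmax(np.abs(d).sum(1))+.5])
B=ray("top",q,.094); kb=np.polyfit(B[:,1],B[:,0],1); print("board yaw",np.degrees(np.arctan(-kb[0])),np.std(B[:,0]-np.polyval(kb,B[:,1])))
# ends of front
b=blob(((g>225)&(np.arange(480)[:,None]>262)).astype(np.uint8)*255,(220,262,352,295)); 
print(b[:,0].min(),b[:,0].max())
# mid from white ends
yaw=np.arctan(-k[0]); X=np.array([np.cos(yaw),np.sin(yaw)]);Y=np.array([-X[1],X[0]])
E=ray("top",[[227.5,285],[346.5,268]],.066)[:,:2]; print("len",(E@Y))
mid=(E@Y).mean(); d=(np.c_[P[:,0],P[:,1]]@X).mean(); F=X*d+Y*mid; T=F+X*.0775
print("face",F,"tray",T); db=(B[:,:2]@X).mean(); print("board edge ahead of face",db-d, "board mid",(ray("top",[[211,222.5],[341,206]],.094)[:,:2]@Y).mean(),"opening",db-d+.014)
E
```

```text
front yaw 8.786199471475367 0.00041693316970671485
board yaw 8.155967737799317 0.001128506228720322
238 332
len [ 0.17325426 -0.10932252]
face [0.45553152 0.1027531 ] tray [0.53212208 0.11459105]
board edge ahead of face 0.15000212198244567 board mid 0.036041344191644765 opening 0.16400212198244568
```

>>> move_arm --pt "-29.6 -31.9 0 0" --pt "-59.2 -63.8 0 0" --pt "-88.8 -95.7 0 0" --pt "-118.4 -127.6 0 0" --pt "-148 -159.5 0 0" --gripper 0 --squeeze 30

```text
time: 0.6
tool_pos: [0.2336, 0.287, 0.2309]
tcp_rot: [-0.0, 0.134, 0.991, -0.0]
force: [1.6, -0.1, -0.0]
width: 0.0854
grasp_force: 0.0
```

>>> move_arm --pt "-29.6 -31.9 0 0" --pt "-59.2 -63.8 0 0" --pt "-88.8 -95.7 0 0" --pt "-118.4 -127.6 0 0" --pt "-148 -159.5 0 0"

```text
time: 1.1
tool_pos: [0.3337, 0.0938, 0.2312]
tcp_rot: [0.0, 0.134, 0.991, 0.0]
force: [1.6, -0.7, 0.7]
width: 0.0854
grasp_force: 0.0
```

>>> move_arm --pt "-29.6 -31.9 0 0.14" --pt "-59.2 -63.8 0 0.28" --pt "-88.8 -95.7 0 0.42" --pt "-118.4 -127.6 0 0.56" --pt "-148 -159.5 0 0.7"

```text
time: 1.6
tool_pos: [0.4339, -0.0994, 0.231]
tcp_rot: [-0.0, 0.469, 0.883, 0.0]
force: [0.5, 1.2, -0.7]
width: 0.085
grasp_force: 0.0
```

>>> move_arm --pt "-43.4 -5.3 15 0.14" --pt "-86.8 -10.6 30 0.28" --pt "-130 -16 45 0.42" --pt "-173.5 -21.3 60 0.56" --pt "-217 -26.6 75 0.7"

```text
time: 2.1
tool_pos: [0.5346, -0.2932, 0.155]
tcp_rot: [-0.001, 0.743, 0.669, -0.0]
force: [0.8, 0.6, 0.3]
width: 0.0854
grasp_force: 0.0
```

>>> move_arm --pt "0 0 0 0.13" --pt "0 0 0 0.25" --pt "0 0 0 0.25" --pt "0 0 0 0.25" --pt "0 0 0 0.25"

```text
time: 2.6
tool_pos: [0.5344, -0.2913, 0.1565]
tcp_rot: [0.0, 0.819, 0.574, 0.0]
force: [-0.3, 0.6, -0.7]
width: 0.0853
grasp_force: 0.0
```

```bash
python3 - <<'E'
from h import *
s=read_state(); print(s["tool_pos"],s["tcp_rot"],s["joints"])
a=capture("top");b=capture("side")
p=proj("side",s["tool_pos"])[0].astype(int); print(p,proj("top",s["tool_pos"]))
f=lambda im,c,w:cv2.resize(im[max(c[1]-w,0):c[1]+w,c[0]-w:c[0]+w],(400,400),interpolation=cv2.INTER_CUBIC)
q=proj("top",s["tool_pos"])[0].astype(int)
cv2.imwrite("pics/g1.png",cv2.hconcat([f(a,q,70),f(b,p,70)]))
E
```

```text
[ 0.53440134 -0.29132029  0.1565327 ] [8.64643559e-05 8.18526834e-01 5.74468288e-01 3.41916714e-05] [-4.99091872e-01  4.94066853e-01  1.79284261e-01  1.25582842e+00
 -1.54499897e-05  1.41859197e+00]
[339 299] [[465.51427569 241.18292781]]
```

View pics/g1.png

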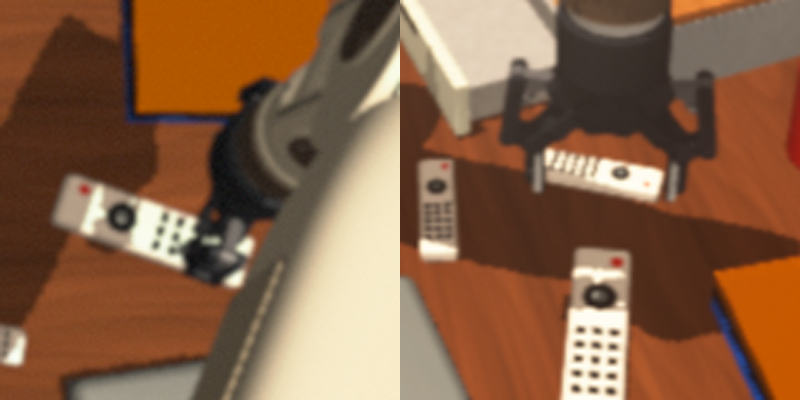

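The view shows the open gripper above the remote, well aligned. Its knuckles stick out farther than the fingertips, so before grasping I'll test in free space what the arm does at its reach limit, because closing the drawer will need some tilt.

>>> move_arm --pt "0 0 -30 0" --pt "0 0 -60 0" --pt "0 0 -100 0" --pt "-5 35 -100 0" --pt "-10 70 -100 0"

```text
time: 3.2
tool_pos: [0.5981, -0.3254, 0.2607]
tcp_rot: [0.003, 0.819, 0.574, 0.001]
force: [1.0, 0.5, -0.2]
width: 0.0852
grasp_force: 0.0
```

>>> move_arm --pt "-5 30 0 0" --pt "-9 60 0 0" --pt "-13 90 0 0" --pt "-18 120 0 0" --pt "-22 150 0 0"

```text
time: 3.7
tool_pos: [0.698, -0.3792, 0.2312]
tcp_rot: [0.014, 0.819, 0.574, 0.007]
force: [0.9, 0.2, -0.1]
width: 0.0856
grasp_force: 0.0
```

```bash
python3 -c "
from bench import *
s=read_state();print(s['tool_pos'],s['tcp_rot'],s['joints'])"
```

```text
[ 0.69803427 -0.37915187  0.23119552] [0.01358436 0.818706   0.57401279 0.00672858] [-4.97563457e-01  9.79301522e-01  1.27079453e+00  1.83196935e+00
 -5.63601639e-05  1.42107116e+00]
```

>>> move_arm --pt "-5 45 0 0" --pt "-9 90 0 0" --pt "-13 130 0 0" --pt "-18 170 0 0" --pt "-22 200 0 0"

```text
time: 4.2
tool_pos: [0.7386, -0.3947, 0.1939]
tcp_rot: [0.041, 0.818, 0.573, 0.02]
force: [-0.5, -0.1, 0.4]
width: 0.0858
grasp_force: 0.0
```

```bash
python3 -c "
from bench import *
s=read_state();print(s['tool_pos'],s['tcp_rot'],s['joints'])"
```

```text
[ 0.73864139 -0.39472037  0.19391544] [0.04059885 0.81818867 0.57315213 0.0203881 ] [-4.90656388e-01  1.02998452e+00  1.27440042e+00  1.72432031e+00
 -3.33667878e-04  1.42878020e+00]
```

>>> move_arm --pt "5 -35 0 0" --pt "9 -70 0 0" --pt "13 -105 0 0" --pt "18 -140 0 0" --pt "18 -140 0 0"

```text
time: 4.7
tool_pos: [0.598, -0.3221, 0.1719]
tcp_rot: [0.027, 0.819, 0.573, 0.014]
force: [-1.2, 0.3, -2.0]
width: 0.0852
grasp_force: 0.0
```

```bash
python3 -c "
from bench import *
s=read_state();print(s['tool_pos'],s['tcp_rot'],s['joints'])"
```

```text
[ 0.59796418 -0.32208851  0.17190244] [0.02698251 0.81878104 0.57331194 0.01352649] [-4.94048922e-01  5.81356292e-01  3.63212607e-01  1.29227724e+00
 -7.20538781e-05  1.42581881e+00]
```

Holding against the reach limit builds a lasting outward tilt of the tool. I can use that later for the push, so I'll do the grasp first.

```bash
cat >> h.py <<'E'
def go(pos,yang,s=None):
    s=s or read_state(); M=R.from_quat(np.roll(s["tcp_rot"],-1)); m=M.as_matrix()
    d=m.T@(np.array(pos)-s["tool_pos"])*1000
    spin=np.arctan2(m[1,1],m[0,1])-np.radians(yang)
    print("shift",np.round(d,1),"spin",round((spin+np.pi)%(2*np.pi)-np.pi,3),"tilt",round(np.degrees(np.arccos(-m[2,2])),1),"z axis",np.round(m[:,2],3),"joints",np.round(s["joints"],2),"tcp",np.round(s["tool_pos"],4))
E
python3 -c "
from h import *
go([.534,-.292,.08],-20.1);go([.534,-.292,.004],-20.1)"
```

```text
shift [  7.2 -75.8  87.5] spin 0.002 tilt 3.5 z axis [ 0.053 -0.029 -0.998] joints [-0.49  0.58  0.36  1.29 -0.    1.43] tcp [ 0.598  -0.3221  0.1719]
shift [  7.9 -80.3 163.3] spin 0.002 tilt 3.5 z axis [ 0.053 -0.029 -0.998] joints [-0.49  0.58  0.36  1.29 -0.    1.43] tcp [ 0.598  -0.3221  0.1719]
```

>>> move_arm --pt "2 -20 20 0" --pt "4 -40 45 0" --pt "6 -60 70 0" --pt "7 -75.8 87.5 0" --pt "7 -75.8 87.5 0"

```text
time: 5.2
tool_pos: [0.5481, -0.2998, 0.0841]
tcp_rot: [0.037, 0.818, 0.573, 0.018]
force: [-0.7, 0.3, 0.1]
width: 0.0856
grasp_force: 0.0
```

>>> move_arm --pt "0.2 -1.2 20 0" --pt "0.4 -2.4 40 0" --pt "0.6 -3.6 60 0" --pt "0.7 -4.4 74 0" --pt "0.7 -4.5 75.8 0"

```text
time: 5.7
tool_pos: [0.5558, -0.3037, 0.0128]
tcp_rot: [0.042, 0.818, 0.573, 0.021]
force: [-2.7, 1.4, 10.1]
width: 0.0853
grasp_force: 5.2
```

```bash
python3 -c "
from h import *
go([.534,-.292,.004],-20.1); b=capture('side')
p=proj('side',[.534,-.292,.02])[0].astype(int)
cv2.imwrite('pics/g2.png',cv2.resize(b[p[1]-70:p[1]+60,p[0]-80:p[0]+80],None,fx=4,fy=4))"
```

```text
shift [  3.6 -25.1   6.5] spin 0.002 tilt 5.3 z axis [ 0.082 -0.044 -0.996] joints [-0.5   0.6  -0.05  0.83  0.    1.42] tcp [ 0.5558 -0.3037  0.0128]
```

View pics/g2.png

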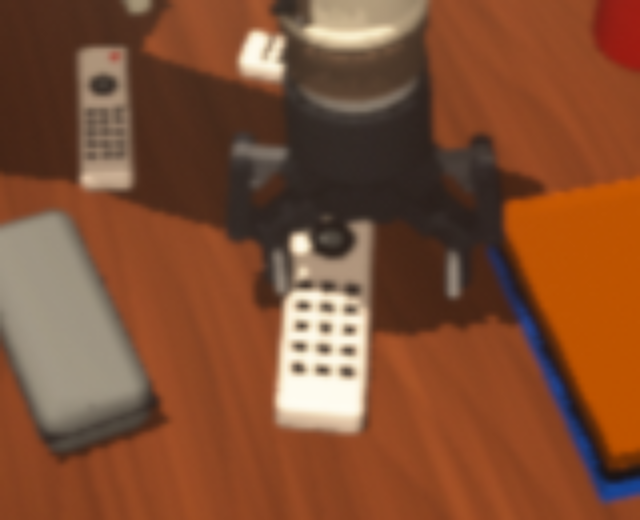

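The finger landed at the remote's left edge because the commanded tilt was 5.3°, more than the state I worked from. I'll lift and recompute.

>>> move_arm --pt "0 0 -25 0" --pt "0 0 -50 0" --pt "0 0 -50 0" --pt "0 0 -50 0" --pt "0 0 -50 0"

```text
time: 6.25
tool_pos: [0.5501, -0.3006, 0.0607]
tcp_rot: [0.04, 0.818, 0.573, 0.02]
force: [-0.6, 0.1, -0.8]
width: 0.0852
grasp_force: 0.0
```

```bash
python3 -c "
from h import *
go([.534,-.292,.06],-20.1);go([.534,-.292,.004],-20.1)
b=capture('side');cv2.imwrite('pics/s3.png',b);print(rect(ray('side',blob(white(b),(320,310,355,385)),.02)))"
```

```text
shift [  2.6 -18.1  -1. ] spin 0.002 tilt 5.2 z axis [ 0.079 -0.043 -0.996] joints [-0.5   0.54 -0.02  0.92  0.    1.42] tcp [ 0.5501 -0.3006  0.0607]
shift [  3.4 -23.   54.8] spin 0.002 tilt 5.2 z axis [ 0.079 -0.043 -0.996] joints [-0.5   0.54 -0.02  0.92  0.    1.42] tcp [ 0.5501 -0.3006  0.0607]
(array([ 521.3, -333.9]), array([44. , 98.1]), 70.3)
```

>>> move_arm --pt "2.6 -18 -1 0" --pt "2.6 -18 -1 0" --pt "2.8 -19.5 18 0" --pt "3.1 -21 36 0" --pt "3.4 -22.8 52 0"

```text
time: 6.8
tool_pos: [0.5343, -0.2921, 0.0059]
tcp_rot: [0.04, 0.818, 0.573, 0.02]
force: [0.1, 0.3, 0.2]
width: 0.0854
grasp_force: 0.0
```

>>> move_arm --pt "0 0 0 0" --pt "0 0 0 0" --pt "0 0 0 0" --pt "0 0 0 0" --pt "0 0 0 0" --gripper 0.3

```text
time: 7.3
tool_pos: [0.5347, -0.2923, 0.0081]
tcp_rot: [0.041, 0.818, 0.573, 0.021]
force: [-0.0, -0.3, 0.3]
width: 0.0597
grasp_force: 0.0
```

```bash
python3 -c "
from h import *
go([.534,-.292,.006],-20.1);s=read_state();print(s['force'],s['width'],s['grasp_force'])"
```

```text
shift [ 0.1 -1.   2.1] spin 0.002 tilt 5.3 z axis [ 0.081 -0.044 -0.996] joints [-0.5   0.57 -0.12  0.78  0.    1.42] tcp [ 0.5347 -0.2923  0.0081]
[-0.0308051  -0.2791826   0.28180397] 0.059709205527569545 0.0
```

>>> move_arm --pt "0 -1 2.5 0" --pt "0 -1 2.5 0" --pt "0 -1 2.5 0" --pt "0 -1 2.5 0" --pt "0 -1 2.5 0" --gripper 1 --squeeze 35

```text
time: 7.8
tool_pos: [0.5347, -0.2924, 0.0062]
tcp_rot: [0.042, 0.818, 0.573, 0.021]
force: [1.2, -0.4, 6.5]
width: 0.0455
grasp_force: 35.6
```

>>> move_arm --pt "0 0 -15 0" --pt "0 0 -45 0" --pt "0 0 -80 0" --pt "0 0 -120 0" --pt "0 0 -120 0"

```text
time: 8.3
tool_pos: [0.5269, -0.2883, 0.1305]
tcp_rot: [0.046, 0.818, 0.573, 0.023]
force: [1.1, -0.2, -0.3]
width: 0.0458
grasp_force: 36.6
```

```bash
python3 -c "
from h import *
go([.532,.1146,.13],8.6);s=read_state();print(s['force'],s['width'],s['grasp_force'])"
```

```text
shift [ 380.2 -132.1  -18.5] spin -0.498 tilt 5.8 z axis [ 0.09  -0.048 -0.995] joints [-0.5   0.42 -0.02  1.03  0.    1.42] tcp [ 0.5269 -0.2883  0.1305]
[ 1.08076843 -0.24922066 -0.29595938] 0.04576182675611877 36.6193303860598
```

>>> move_arm --pt "30 -11 -2 -0.05" --pt "68 -24 -3 -0.1" --pt "108 -37 -5 -0.15" --pt "148 -51 -7 -0.2" --pt "188 -65 -9 -0.25"

```text
time: 8.8
tool_pos: [0.5255, -0.0859, 0.1237]
tcp_rot: [0.042, 0.74, 0.671, 0.015]
force: [1.7, 0.6, -2.5]
width: 0.0453
grasp_force: 36.6
```

```bash
python3 -c "
from h import *
go([.532,.1146,.13],8.6)"
```

```text
shift [199.8 -12.2 -14.4] spin -0.246 tilt 5.1 z axis [ 0.078 -0.043 -0.996] joints [-0.14  0.31 -0.19  0.98 -0.03  1.52] tcp [ 0.5255 -0.0859  0.1237]
```

>>> move_arm --pt "45 -3 -3 -0.06" --pt "90 -6 -6 -0.12" --pt "135 -9 -9 -0.18" --pt "175 -11 -12 -0.246" --pt "200 -12 -14 -0.246"

```text
time: 9.3
tool_pos: [0.5327, 0.116, 0.1297]
tcp_rot: [0.044, 0.651, 0.758, 0.01]
force: [0.8, -0.7, -1.9]
width: 0.0458
grasp_force: 36.6
```

>>> move_arm --pt "0 0 0 0" --pt "0 0 0 0" --pt "0 0 0 0" --pt "0 0 0 0" --pt "0 0 0 0"

```text
time: 9.8
tool_pos: [0.5335, 0.112, 0.1306]
tcp_rot: [0.044, 0.653, 0.756, 0.01]
force: [-0.3, 0.1, -2.0]
width: 0.0455
grasp_force: 36.6
```

```bash
python3 -c "
from h import *
go([.532,.1146,.06],8.6);go([.532,.1146,.019],8.6)
a=capture('top');b=capture('side')
p=proj('top',[.532,.1146,.06])[0].astype(int);q=proj('side',[.532,.1146,.06])[0].astype(int)
f=lambda im,c,w:cv2.resize(im[max(c[1]-w,0):c[1]+w,c[0]-w:c[0]+w],(400,400),interpolation=cv2.INTER_CUBIC)
cv2.imwrite('pics/g4.png',cv2.hconcat([f(a,p,80),f(b,q,80)]))"
```

```text
shift [ 6.6 -6.2 70.1] spin -0.003 tilt 5.2 z axis [ 0.079 -0.043 -0.996] joints [ 0.24  0.34 -0.13  1.03 -0.06  1.66] tcp [0.5335 0.112  0.1306]
shift [  8.8  -9.2 110.9] spin -0.003 tilt 5.2 z axis [ 0.079 -0.043 -0.996] joints [ 0.24  0.34 -0.13  1.03 -0.06  1.66] tcp [0.5335 0.112  0.1306]
```

View pics/g4.png

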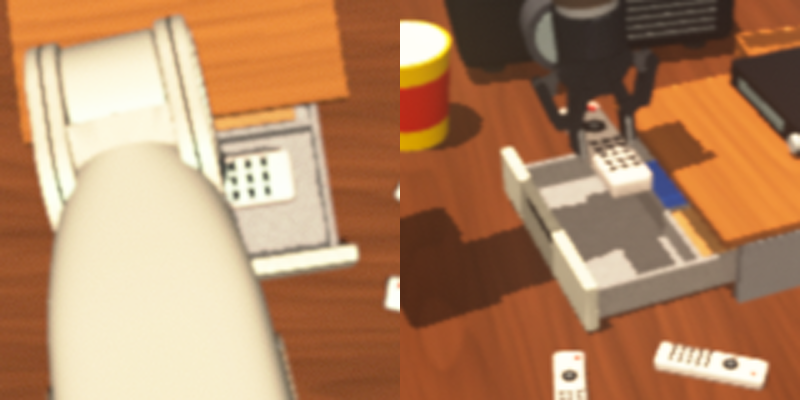

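The remote hangs level enough over the front compartment and parallel to the drawer front, so I'll lower it now.

>>> move_arm --pt "4 -3 15 0" --pt "6 -5 40 0" --pt "6.6 -6.2 70 0" --pt "7.5 -7.5 88 0" --pt "7.9 -8 95 0"

```text
time: 10.4
tool_pos: [0.5305, 0.1149, 0.033]
tcp_rot: [0.043, 0.653, 0.756, 0.008]
force: [1.0, -0.9, -1.7]
width: 0.0453
grasp_force: 36.6
```

```bash
python3 -c "
from h import *
go([.532,.1146,.019],8.6);s=read_state();print(s['force'])"
```

```text
shift [ 0.3  0.5 14.1] spin -0.002 tilt 5.0 z axis [ 0.076 -0.044 -0.996] joints [ 0.25  0.45 -0.26  0.8  -0.06  1.67] tcp [0.5305 0.1149 0.033 ]
[ 1.03280795 -0.93052243 -1.71539319]
```

>>> move_arm --pt "0.2 0 4 0" --pt "0.3 0.3 8 0" --pt "0.3 0.5 11 0" --pt "0.3 0.5 13 0" --pt "0.3 0.5 13 0"

```text
time: 10.9
tool_pos: [0.5339, 0.1156, 0.0225]
tcp_rot: [0.044, 0.653, 0.756, 0.01]
force: [-0.3, 0.1, -1.8]
width: 0.0457
grasp_force: 36.6
```

```bash
python3 -c "
from h import *
go([.532,.1146,.018],8.6);s=read_state();print(s['force'])"
```

```text
shift [-0.4 -2.3  4.3] spin -0.001 tilt 5.2 z axis [ 0.08  -0.043 -0.996] joints [ 0.25  0.47 -0.26  0.77 -0.06  1.67] tcp [0.5339 0.1156 0.0225]
[-0.32181117  0.06701448 -1.77282607]
```

>>> move_arm --pt "0 -1 1 0" --pt "0 -2 2 0" --pt "0 -2 3 0" --pt "0 -2 4 0" --pt "0 -2 4 0"

```text
time: 11.4
tool_pos: [0.5324, 0.1149, 0.0184]
tcp_rot: [0.045, 0.653, 0.756, 0.01]
force: [-0.2, -1.6, 1.7]
width: 0.0454
grasp_force: 36.7
```

>>> move_arm --pt "0 0 0 0" --pt "0 0 0 0" --pt "0 0 0 0" --pt "0 0 0 0" --pt "0 0 0 0" --gripper 0.3

```text
time: 11.9
tool_pos: [0.5321, 0.1152, 0.0181]
tcp_rot: [0.044, 0.653, 0.756, 0.01]
force: [0.8, 0.7, 0.1]
width: 0.0597
grasp_force: 0.1
```

>>> move_arm --pt "0 -1 -10 0" --pt "0 -3 -35 0" --pt "0 -5 -65 0" --pt "0 -7 -100 0" --pt "0 -10 -140 0"

```text
time: 12.4
tool_pos: [0.5096, 0.1193, 0.1578]
tcp_rot: [0.044, 0.653, 0.756, 0.009]
force: [0.4, -0.1, 0.1]
width: 0.0593
grasp_force: 0.0
```

```bash
python3 -c "
from h import *
go([.532,.1146,.15],8.6);b=capture('side');cv2.imwrite('pics/s5.png',b)
q=proj('side',[.532,.1146,.02])[0].astype(int);w=80
cv2.imwrite('pics/g5.png',cv2.resize(b[q[1]-w:q[1]+w,q[0]-w:q[0]+w],None,fx=3,fy=3,interpolation=cv2.INTER_CUBIC))"
```

```text
shift [-7.5 20.8  9.7] spin -0.001 tilt 5.1 z axis [ 0.078 -0.044 -0.996] joints [ 0.27  0.28 -0.14  1.08 -0.06  1.69] tcp [0.5096 0.1193 0.1578]
```

View pics/g5.png

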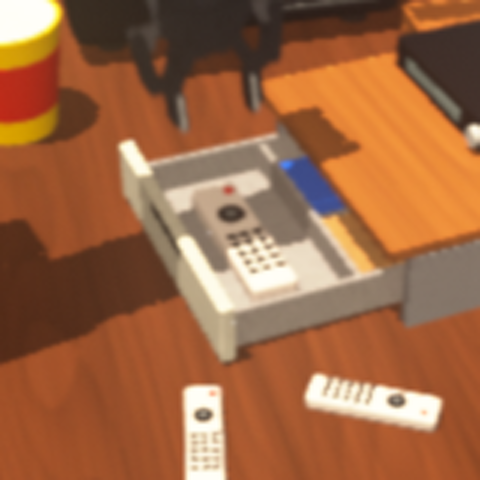

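>>> move_arm --pt "0 0 -35 -0.14" --pt "0 0 -70 -0.28" --pt "0 0 -110 -0.42" --pt "0 0 -150 -0.56" --pt "0 0 -180 -0.7" --gripper 1

```text
time: 12.95
tool_pos: [0.4963, 0.1274, 0.3393]
tcp_rot: [0.046, 0.351, 0.935, -0.005]
force: [0.2, 0.0, -0.3]
width: 0.0
grasp_force: 0.0
```

>>> move_arm --pt "0 0 0 -0.14" --pt "0 0 0 -0.28" --pt "0 0 0 -0.42" --pt "0 0 0 -0.56" --pt "0 0 0 -0.7"

```text
time: 13.45
tool_pos: [0.496, 0.1272, 0.3364]
tcp_rot: [0.04, 0.009, 0.999, -0.021]
force: [1.4, 0.2, -0.2]
width: 0.0
grasp_force: 0.0
```

```bash
python3 -c "
from h import *
go([.80,.17,.35],98.6);b=capture('side');cv2.imwrite('pics/s6.png',b)
h=cv2.cvtColor(b,cv2.COLOR_BGR2HSV)
# front top edge line & remote edges, manual columns printed
from_=proj('side',[[.4555-.149*0,.1028,.066]]);print(from_)
# remote corners expected if perfect
yaw=np.radians(8.6);X=np.array([np.cos(yaw),np.sin(yaw)]);Y=np.array([-X[1],X[0]]);T=np.array([.532,.1146])
C=np.array([[*(T+X*a*.023+Y*c*.085),.033] for a,c in((-1,-1),(1,-1),(1,1),(-1,1))]);P=proj('side',C);print(P)
F=np.array([.4555,.1028]);Q=proj('side',[[*(F+Y*c*.141),.066] for c in(-1,1)]);print(Q)
im=cv2.resize(b[170:290,240:360],None,fx=5,fy=5,interpolation=cv2.INTER_CUBIC)
for A in (P,Q): cv2.polylines(im,[((A-[240,170]+.5)*5).astype(np.int32)],True,(0,255,0),1)
cv2.imwrite('pics/g6.png',im)"
```

```text
shift [-303.4   48.2    8.8] spin -0.17 tilt 5.2 z axis [ 0.08  -0.043 -0.996] joints [ 0.29  0.19  0.21  1.52 -0.06  0.3 ] tcp [0.496  0.1272 0.3364]
[[268.50310259 229.31865829]]
[[298.31601278 251.70242859]
 [313.8854206  247.63929777]
 [291.53538634 214.97406395]
 [277.09057862 218.3451645 ]]
[[286.53065612 259.71251901]
 [253.07596841 203.30901884]]
```

View pics/g6.png

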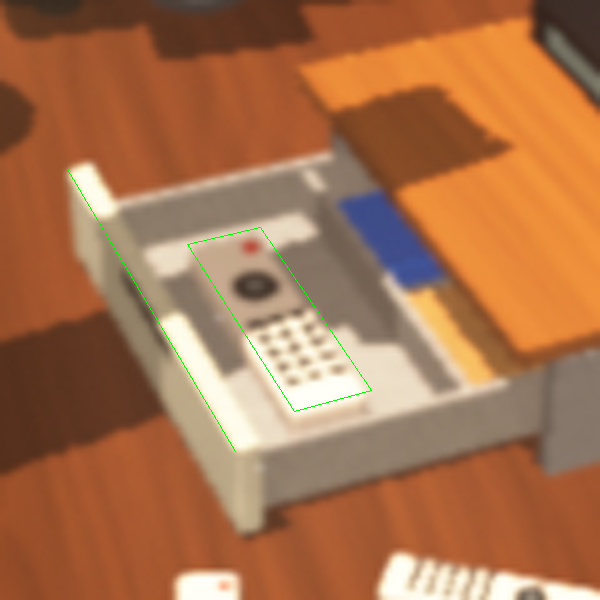

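The remote's outline matches the ideal square placement to within a couple of mm. Next I'll build up the tilt at the reach limit, high above the unit.

>>> move_arm --pt "-42 7 -10 0" --pt "-86 14 -20 0" --pt "-130 21 -30 0" --pt "-175 28 -35 0" --pt "-220 35 -40 -0.1"

```text
time: 14.0
tool_pos: [0.692, 0.1556, 0.3857]
tcp_rot: [0.044, -0.025, 0.998, -0.021]
force: [1.3, 0.5, 0.3]
width: 0.0
grasp_force: 0.0
```

>>> move_arm --pt "-45 7 0 0" --pt "-90 14 0 0" --pt "-130 21 0 0" --pt "-170 28 0 0" --pt "-210 35 0 0"

```text
time: 14.5
tool_pos: [0.7012, 0.1585, 0.398]
tcp_rot: [0.06, -0.024, 0.998, -0.018]
force: [-0.2, 0.0, -0.7]
width: 0.0004
grasp_force: 0.0
```

```bash
python3 -c "
from h import *
go([.55,.12,.15],98.6)"
```

```text
shift [181.2 -21.7 229.2] spin -0.104 tilt 7.2 z axis [ 0.12  -0.034 -0.992] joints [ 0.25  0.76  1.28  1.98 -0.06  0.2 ] tcp [0.7012 0.1585 0.398 ]
```

>>> move_arm --pt "-45 6 -15 0" --pt "-90 12 -30 0" --pt "-130 18 -45 0" --pt "-170 24 -60 0" --pt "-210 30 -75 0"

```text
time: 15.0
tool_pos: [0.7358, 0.1617, 0.3777]
tcp_rot: [0.08, -0.026, 0.996, -0.015]
force: [0.9, 0.9, 0.6]
width: 0.0004
grasp_force: 0.0
```

```bash
python3 -c "
from h import *
go([.55,.12,.15],98.6)"
```

```text
shift [221.4 -25.  196.2] spin -0.101 tilt 9.3 z axis [ 0.159 -0.025 -0.987] joints [ 0.24  0.79  1.28  1.91 -0.06  0.19] tcp [0.7358 0.1617 0.3777]
```

>>> move_arm --pt "-45 6 15 0" --pt "-90 12 30 0" --pt "-130 18 45 0" --pt "-170 24 60 0" --pt "-210 30 75 0"

```text
time: 15.5
tool_pos: [0.8158, 0.1706, 0.291]
tcp_rot: [0.102, -0.027, 0.994, -0.01]
force: [0.2, 0.3, 0.6]
width: 0.0004
grasp_force: 0.0
```

```bash
python3 -c "
from h import *
go([.55,.12,.15],98.6)"
```

```text
shift [291.3 -33.4  84.5] spin -0.099 tilt 11.8 z axis [ 0.204 -0.015 -0.979] joints [ 0.23  0.91  1.27  1.73 -0.06  0.17] tcp [0.8158 0.1706 0.291 ]
```

>>> move_arm --pt "-45 4 -15 0" --pt "-90 8 -30 0" --pt "-130 12 -45 0" --pt "-170 16 -60 0" --pt "-210 20 -75 0"

```text
time: 16.0
tool_pos: [0.8345, 0.167, 0.302]
tcp_rot: [0.128, -0.027, 0.991, -0.006]
force: [0.3, -0.4, 0.6]
width: -0.0001
grasp_force: 0.0
```

>>> move_arm --pt "-45 4 -15 0" --pt "-90 8 -30 0" --pt "-130 12 -45 0" --pt "-170 16 -60 0" --pt "-210 20 -75 0"

```text
time: 16.5
tool_pos: [0.8504, 0.1641, 0.3158]
tcp_rot: [0.153, -0.028, 0.988, -0.002]
force: [-0.4, 0.5, -0.0]
width: -0.0001
grasp_force: 0.0
```

```bash
python3 -c "
from h import *
go([.55,.12,.15],98.6)"
```

```text
shift [338.5 -25.7  66.7] spin -0.095 tilt 17.6 z axis [ 0.303  0.006 -0.953] joints [ 0.21  0.89  1.27  1.65 -0.06  0.15] tcp [0.8504 0.1641 0.3158]
```

```bash
python3 -c "
from h import *
go([.39,.094,.30],98.6)"
```

```text
shift [ 446.7  -44.7 -124.9] spin -0.095 tilt 17.6 z axis [ 0.303  0.006 -0.953] joints [ 0.21  0.89  1.27  1.65 -0.06  0.15] tcp [0.8504 0.1641 0.3158]
```

>>> move_arm --pt "40 -4 -11 -0.02" --pt "83 -8 -23 -0.04" --pt "127 -12 -35 -0.06" --pt "171 -17 -47 -0.08" --pt "215 -21 -60 -0.095"

```text
time: 17.0
tool_pos: [0.6494, 0.1339, 0.3081]
tcp_rot: [0.153, -0.075, 0.985, -0.009]
force: [-0.8, -0.5, 0.9]
width: -0.0002
grasp_force: 0.0
```

>>> move_arm --pt "45 -4 -12 0" --pt "90 -9 -25 0" --pt "135 -14 -38 0" --pt "180 -19 -51 0" --pt "225 -23 -64 0"

```text
time: 17.5
tool_pos: [0.4218, 0.077, 0.3028]
tcp_rot: [0.154, -0.075, 0.985, -0.009]
force: [-0.2, 0.7, 1.3]
width: -0.0001
grasp_force: 0.0
```

```bash
python3 -c "
from h import *
go([.40,.094,.12],98.6);go([.40,.094,.05],98.6)"
```

```text
shift [ 73.1  27.3 167.7] spin -0.005 tilt 17.7 z axis [ 0.304  0.006 -0.953] joints [ 0.22 -0.17 -0.29  1.15 -0.06  0.06] tcp [0.4218 0.077  0.3028]
shift [ 94.2  30.1 234.3] spin -0.005 tilt 17.7 z axis [ 0.304  0.006 -0.953] joints [ 0.22 -0.17 -0.29  1.15 -0.06  0.06] tcp [0.4218 0.077  0.3028]
```

>>> move_arm --pt "15 5 30 0" --pt "30 11 64 0" --pt "44 16 100 0" --pt "59 22 135 0" --pt "73 27 168 0"

```text
time: 18.0
tool_pos: [0.4018, 0.0943, 0.1188]
tcp_rot: [0.154, -0.075, 0.985, -0.009]
force: [1.0, -0.7, -0.6]
width: -0.0002
grasp_force: 0.0
```

>>> move_arm --pt "6 1 20 0" --pt "12 2 40 0" --pt "18 3 58 0" --pt "21 3 67 0" --pt "21 3 67 0"

```text
time: 18.5
tool_pos: [0.401, 0.094, 0.0482]
tcp_rot: [0.152, -0.075, 0.986, -0.009]
force: [0.5, 0.1, -0.9]
width: -0.0002
grasp_force: 0.0
```

```bash
python3 -c "
from h import *
yaw=np.radians(8.6);X=np.array([np.cos(yaw),np.sin(yaw)]);F=np.array([.4555,.1028])
for d in(-.02,.05,.12,.164): go([*(F+X*(d-.0105)),.047],98.6)"
```

```text
shift [-23.2   0.7   8.5] spin -0.005 tilt 17.5 z axis [ 0.301  0.005 -0.954] joints [ 0.29  0.08 -0.8   0.39 -0.08  0.13] tcp [0.401  0.094  0.0482]
shift [-90.1   1.   29.3] spin -0.005 tilt 17.5 z axis [ 0.301  0.005 -0.954] joints [ 0.29  0.08 -0.8   0.39 -0.08  0.13] tcp [0.401  0.094  0.0482]
shift [-156.9    1.4   50.2] spin -0.005 tilt 17.5 z axis [ 0.301  0.005 -0.954] joints [ 0.29  0.08 -0.8   0.39 -0.08  0.13] tcp [0.401  0.094  0.0482]
shift [-198.9    1.6   63.3] spin -0.005 tilt 17.5 z axis [ 0.301  0.005 -0.954] joints [ 0.29  0.08 -0.8   0.39 -0.08  0.13] tcp [0.401  0.094  0.0482]
```

>>> move_arm --pt "-15 0.3 5.8 0" --pt "-28 0.5 10 0" --pt "-36 0.7 12.5 0" --pt "-42 0.8 14.4 0" --pt "-48 0.8 16.2 0"

```text
time: 19.0
tool_pos: [0.4525, 0.1025, 0.0485]
tcp_rot: [0.153, -0.075, 0.985, -0.009]
force: [-1.6, -1.3, 0.1]
width: 0.0
grasp_force: 0.7
```

>>> move_arm --pt "-7 0 2.2 0" --pt "-15 0.1 4.7 0" --pt "-24 0.1 7.5 0" --pt "-33 0.2 10.3 0" --pt "-42 0.2 13.1 0"

```text
time: 19.5
tool_pos: [0.4966, 0.1092, 0.0484]
tcp_rot: [0.153, -0.075, 0.985, -0.009]
force: [-1.2, -0.0, -0.2]
width: 0.0001
grasp_force: 0.7
```

```bash
python3 -c "
from h import *
yaw=np.radians(8.6);X=np.array([np.cos(yaw),np.sin(yaw)]);F=np.array([.4555,.1028])
for d in(.13,.164): go([*(F+X*(d-.0105)),.047],98.6)
s=read_state();print(s['force'])"
```

```text
shift [-73.8   0.2  24.8] spin -0.005 tilt 17.7 z axis [ 0.303  0.006 -0.953] joints [ 0.26  0.25 -0.59  0.44 -0.07  0.1 ] tcp [0.4966 0.1092 0.0484]
shift [-106.2    0.4   35. ] spin -0.005 tilt 17.7 z axis [ 0.303  0.006 -0.953] joints [ 0.26  0.25 -0.59  0.44 -0.07  0.1 ] tcp [0.4966 0.1092 0.0484]
[-1.21219491 -0.03029031 -0.16997612]
```

>>> move_arm --pt "-9 0 2.9 0" --pt "-18 0 5.8 0" --pt "-28 0.1 9.1 0" --pt "-38 0.1 12.3 0" --pt "-48 0.2 15.6 0"

```text
time: 20.0
tool_pos: [0.547, 0.1168, 0.0483]
tcp_rot: [0.154, -0.075, 0.985, -0.009]
force: [-1.6, 0.9, 1.8]
width: 0.0003
grasp_force: 0.8
```

>>> move_arm --pt "-8 0 2.5 0" --pt "-15 0 4.7 0" --pt "-21 0.1 6.6 0" --pt "-25 0.1 7.8 0" --pt "-28 0.2 8.7 0"

```text
time: 20.5
tool_pos: [0.5753, 0.1209, 0.0484]
tcp_rot: [0.153, -0.075, 0.985, -0.009]
force: [-1.2, -0.2, -0.0]
width: -0.0001
grasp_force: 0.6
```

```bash
python3 -c "
from h import *
yaw=np.radians(8.6);X=np.array([np.cos(yaw),np.sin(yaw)]);F=np.array([.4555,.1028])
for d in(.15,.164): go([*(F+X*(d-.0105)),.047],98.6)
s=read_state();print(s['force'])
b=capture('side');cv2.imwrite('pics/g7.png',cv2.resize(b[120:270,230:430],None,fx=4,fy=4,interpolation=cv2.INTER_CUBIC))"
```

```text
shift [-17.1   0.2   6.8] spin -0.005 tilt 17.7 z axis [ 0.304  0.005 -0.953] joints [ 0.24  0.37 -0.39  0.5  -0.07  0.08] tcp [0.5753 0.1209 0.0484]
shift [-30.5   0.3  11.1] spin -0.005 tilt 17.7 z axis [ 0.304  0.005 -0.953] joints [ 0.24  0.37 -0.39  0.5  -0.07  0.08] tcp [0.5753 0.1209 0.0484]
[-1.18601265 -0.17653125 -0.03052414]
```

View pics/g7.png

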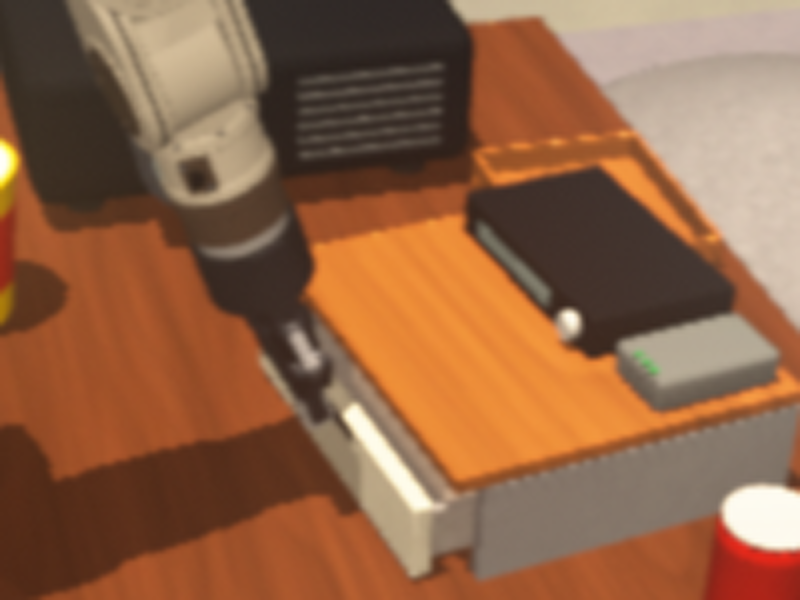

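The tilted fingers are pushing the front, and the drawer is about 30 mm open. I'll slow down for the catch.

>>> move_arm --pt "-4 0 1.3 0" --pt "-8 0 2.6 0" --pt "-11 0 3.5 0" --pt "-14 0 4.5 0" --pt "-16 0 5.1 0"

```text
time: 21.05
tool_pos: [0.5919, 0.1234, 0.0483]
tcp_rot: [0.154, -0.075, 0.985, -0.009]
force: [-1.0, -0.6, 0.4]
width: 0.0002
grasp_force: 0.6
```

>>> move_arm --pt "-2 0 0.6 0" --pt "-4 0 1.3 0" --pt "-6 0 1.9 0" --pt "-7 0 2.2 0" --pt "-8 0 2.5 0"

```text
time: 21.55
tool_pos: [0.5989, 0.1245, 0.0482]
tcp_rot: [0.153, -0.075, 0.985, -0.009]
force: [-5.8, -1.5, 4.7]
width: 0.0004
grasp_force: 3.0
```

```bash
python3 -c "
from h import *
yaw=np.radians(8.6);X=np.array([np.cos(yaw),np.sin(yaw)]);F=np.array([.4555,.1028])
for d in(.158,.164): go([*(F+X*(d-.0105)),.047],98.6)
s=read_state();print(s['force'])"
```

```text
shift [-2.   0.1  1.9] spin -0.005 tilt 17.6 z axis [ 0.302  0.005 -0.953] joints [ 0.24  0.41 -0.33  0.53 -0.07  0.08] tcp [0.5989 0.1245 0.0482]
shift [-7.7  0.1  3.7] spin -0.005 tilt 17.6 z axis [ 0.302  0.005 -0.953] joints [ 0.24  0.41 -0.33  0.53 -0.07  0.08] tcp [0.5989 0.1245 0.0482]
[-5.84154822 -1.52927481  4.67802345]
```

>>> move_arm --pt "-1 0 0.3 0" --pt "-2 0 0.6 0" --pt "-3 0 0.9 0" --pt "-4 0 1.3 0" --pt "-5 0 1.6 0"

```text
time: 22.05
tool_pos: [0.6052, 0.1255, 0.0483]
tcp_rot: [0.154, -0.075, 0.985, -0.009]
force: [-3.3, -1.4, 1.6]
width: -0.0002
grasp_force: 1.5
```

```bash
python3 -c "
from h import *
go([.6177,.1273,.047],98.6)
s=read_state();print(s['force'])"
```

```text
shift [-11.7   0.    5. ] spin -0.005 tilt 17.7 z axis [ 0.304  0.006 -0.953] joints [ 0.24  0.42 -0.31  0.53 -0.07  0.08] tcp [0.6052 0.1255 0.0483]
[-3.31680653 -1.36490048  1.57551554]
```

Force is falling, so we're nearly over the catch. I'll go a little further.

>>> move_arm --pt "-1 0 0.3 0" --pt "-2 0 0.6 0" --pt "-2.5 0 0.8 0" --pt "-3 0 0.9 0" --pt "-3 0 0.9 0"

```text
time: 22.55
tool_pos: [0.6056, 0.1255, 0.0471]
tcp_rot: [0.151, -0.075, 0.986, -0.009]
force: [-7.2, -0.3, 2.7]
width: -0.0001
grasp_force: 3.5
```

```bash
python3 -c "
from h import *
go([.6177,.1273,.047],98.6)
s=read_state();print(s['force'])
b=capture('side');cv2.imwrite('pics/g8.png',cv2.resize(b[150:270,270:430],None,fx=5,fy=5,interpolation=cv2.INTER_CUBIC))"
```

```text
shift [-11.6   0.1   3.7] spin -0.004 tilt 17.4 z axis [ 0.299  0.005 -0.954] joints [ 0.24  0.43 -0.31  0.54 -0.07  0.07] tcp [0.6056 0.1255 0.0471]
[-7.23398019 -0.25463953  2.66088181]
```

View pics/g8.png

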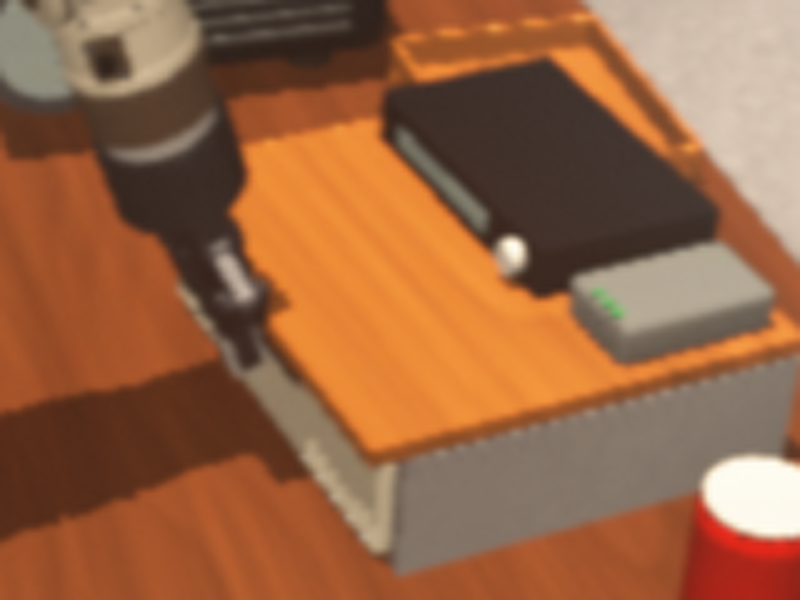

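>>> move_arm --pt "8 0 -2.5 0" --pt "25 0 -8 0" --pt "50 0 -16 0" --pt "80 0 -25 0" --pt "110 0 -35 0"

```text
time: 23.1
tool_pos: [0.4942, 0.1093, 0.0492]
tcp_rot: [0.155, -0.075, 0.985, -0.009]
force: [-0.1, 0.3, -0.1]
width: 0.0003
grasp_force: 0.0
```

>>> move_arm --pt "30 0 -20 0" --pt "60 0 -50 0" --pt "75 0 -90 0" --pt "90 0 -135 0" --pt "100 0 -180 0"

```text
time: 23.6
tool_pos: [0.3439, 0.0929, 0.1914]
tcp_rot: [0.154, -0.075, 0.985, -0.009]
force: [1.5, -0.0, 0.1]
width: 0.0
grasp_force: 0.0
```

```bash
python3 -c "
from h import *
go([.4,.1,.3],98.6);s=read_state();print(s['force'],s['time'])
a=capture('top');b=capture('side');cv2.imwrite('pics/t9.png',a);cv2.imwrite('pics/s9.png',b)
yaw=np.radians(8.6);X=np.array([np.cos(yaw),np.sin(yaw)]);Y=np.array([-X[1],X[0]]);F=np.array([.4555,.1028])
c=lambda im,x,y:cv2.resize(im[y:y+110,x:x+80],(400,550),interpolation=cv2.INTER_CUBIC)
for d,col in((.164,(0,255,0)),):
  P=proj('side',[[*(F+X*d+Y*k*.141),z] for k,z in((-1,.006),(-1,.066),(1,.066))]);print(P)
cv2.imwrite('pics/g9.png',cv2.hconcat([c(a,275,165),c(b,300,190)]))"
```

```text
shift [-86.8  -5.4 -86.2] spin -0.005 tilt 17.8 z axis [ 0.305  0.006 -0.952] joints [ 0.35 -0.26 -0.65  0.89 -0.1   0.18] tcp [0.3439 0.0929 0.1914]
[ 1.46675478 -0.03173871  0.08874598] 23.6
[[343.23791543 261.62293841]
 [344.34295389 244.42158828]
 [304.03443938 192.15003133]]
```

View pics/g9.png

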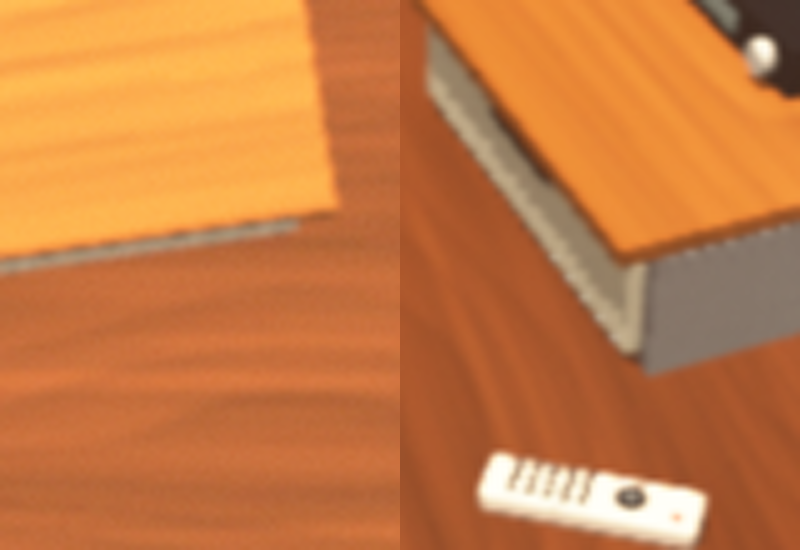

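```bash
python3 - <<'E'
from h import *
a=cv2.imread("pics/t9.png");h=cv2.cvtColor(a,cv2.COLOR_BGR2HSV)
m=((h[...,1]<90)&(h[...,2]>90)).astype(np.uint8)*255
yaw=np.radians(8.6);X=np.array([np.cos(yaw),np.sin(yaw)]);F=np.array([.4555,.1028])
q=[]
for c in range(280,332,4):
    r=np.where(m[195:230,c])[0]
    if len(r): q.append([c,195+r.max()+.5])
P=ray("top",q,.006)[:,:2]; print("opening mm",np.round(1000*(.164-(P-F)@X),1))
s=cv2.imread("pics/s9.png"); print(rect(ray("side",blob(white(s),(300,270,370,305)),.01)))
E
```

```text
opening mm [-4.5 -4.1 -5.3 -3.8 -4.9 -3.4 -4.5 -3.  -4.2 -2.7 -3.8 -4.9]
(array([ 591.1, -116.8]), array([ 36.9, 111.8]), -29.5)
```

The drawer face is at or slightly past my estimated home position, so it is seated and the arm is clear.

```bash
python3 -c "
from bench import *
print(hand_in())"
```

```text
the job is handed in; nothing more can be done
None
```

I laid the white remote flat and buttons up in the drawer's front compartment, within a couple of mm of square across it, then eased the drawer past its catch until it seated; nothing else on the table was meant to move, though I didn't re-measure every item, and the job was handed in at about 24 s.

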